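Rewind the edging tape and lock the reel

ROBOT

A 6-joint arm with a two-finger parallel gripper is mounted at the origin on a cart in front of the work surface, level with it; the furniture and walls round the work are solid. World frame = base frame: x ahead of the robot, y to its left, z up, the work surface at z = 0. Lengths are in m, angles in rad, forces in N, time in s.
With the tool pointing down it reaches from about 0.275 to 0.775 m from the base axis. Payload 14.6 kg.
Tool frame: the origin (TCP) lies at the very end of the fingers, on their centre line; the grasp point (between the pads) lies 19 mm behind it (bot.tcp_to_grasp is the distance from the TCP to the grasp point, in m); z points along the fingers, y is the line along which they close (so a half turn about z gives the same grasp; the last joint's range is limited). The gripper opens to 85 mm and grips with 20 to 120 N. Pads are 22 mm wide; open, the fingers measure 114 mm over their backs; the gripper's body (76 mm by 85 mm) begins 54 mm behind the grasp point. The pads swing forward as they close: fully open they stand 13 mm farther back than shut.
Start: joints at [0.95, 0.263, -0.048, 1.259, 0, 1.415], TCP at [0.236, 0.469, 0.231] pointing down, gripper open.
Joint ranges: [-2.65, 2.65], [-0.89, 1.7], [-1.18, 1.37], [-2.13, 2.11], [-1.35, 1.29], [-3.14, 3.14]. Speed limits (rad/s): [1.89, 1.89, 2.57, 2.79, 3.14, 3.14].

INTERFACE

Orientations are given as a unit quaternion [x, y, z, w].
In Python, from station import bot gives the robot as it stands. The module is installed in compiled form; this text tells all that it offers.
- The arm moves only by the shell command python3 -m jog 'ROWS' [FORCE]. ROWS is JSON, a list of rows, each an object with "jaw": the gripper's target within -1 to 1 (fully open at 1, half-way at 0, shut at -1); "translation": the shift along the tool's x, y, z each as a share of 150 mm, from -1 to 1, a list of three; "dr": the turn, a rotation vector about the tool's x, y, z each as a share of 90 degrees, from -1 to 1, a list of three. In form: [{"jaw": jaw, "translation": [dx, dy, dz], "dr": [rx, ry, rz]}, ...]. A call has exactly 5 rows; each row is the pose to reach, as a shift and turn from the pose commanded when the call began, along the tool's axes at that moment; what a row does not reach only later rows make up. A row lasts 1/8 s, in which the tool goes at most 62.5 mm and 10.7 degrees, less where a joint would pass 70% of its speed; a pose out of reach is approached as far as the arm can. A call with a number of a shift or a turn outside -1 to 1 is refused whole. A call with a gripper value outside its range is refused whole. The fingers move at their own pace and stop on an object; FORCE is the grip in N (left out, the last holds). Time passes only in rows, so rows that repeat a pose let the fingers close, or fill a call up. It gives the time, the measured TCP pose, the force, the opening and the grip force at its end, in the units of the state.
- bot.get_state(): the state, without advancing time (a new reading comes with each control period).
- bot.capture(name): name is "scene" or "top" or "wrist"; returns a dict with "frame" (420x560x3 uint8, red, green, blue), "fx", "fy", "cx", "cy" (pixels), "R" (3x3) and "t" (3): a world point X has camera coordinates R X + t. Camera axes: x right, y down, z forward; pixel columns grow to the right and rows downward; lengths in m; the calibration is good to about 2 mm. A picture is of the moment at which its call begins. There is no depth.
- bot.close_job(): hands the job in; it is judged then, once.
The state is a dict: "time_s": time; "qpos": joint angles; "joint_velocities": joint speeds; "joint_torque": joint torques, N m; "eef_pos": TCP position; "eef_rot": TCP orientation; "wrist_force": force on the tool from outside, world axes, zero at the start; "ft_torque": the same for the moment, N m; "gripper_width": finger opening in m; "gripper_force": force on a finger pad.
Only numpy, scipy, OpenCV 4.12 (cv2) and the standard library are available. Lean on these libraries where they do the work, as an engineer would, in place of code of your own. Each camera call takes 0.05 s, during which the arm holds its last target. There are 200 camera calls.

TASK

Rewind the edging tape in the closed tape rewinder: swing the red locking lever outward to free the reel, then crank clockwise (the way of the yellow arrow) against the steady drag until it suddenly drops away, because the tape's end has come off the far reel. Stop there, within a quarter of a turn, or the end is pulled into the case, and swing the lever back in until its nose sits fully between two teeth, so that the reel cannot run back. Do not force the crank against the lock nor the lock against a tooth, leave the other things where they are, and take the hand away at the end.

Things in the scene. Friction and masses are not known exactly. Their poses are not given: they have to be found in the camera images.
- rewinder: closed bench tape rewinder, fixed to the table: grey base plate 160 x 235 x 12 mm, green case for two reels, grey lid with its top 46 mm above the table. Origin: centre of the base's underside; x the short side, away from the robot at yaw 0, y the long side. Crank at y = -30 mm, locking lever on the -y side. Unseen inside, 0.6 to 1.9 turns of tape remain to be wound; this can only be felt
- crank_axis (a point): point on the crank's upright axis, 48 mm above the table. On this axis, under the crank arm, a toothed steel lock wheel (16 round-ended teeth, radius 36 mm, at 49 to 57 mm height) turns with the crank; a gap faces the lock's nose at crank angle 0 and at every 0.393 rad from there, a tooth midway between
- knob_centre (a point): middle of the crank's black upright handle knob, 17 mm diameter, spinning freely on its pin; the point is 94 mm above the table, the knob reaches from 74 to 112 mm. It goes round the crank axis on a circle of 42 mm radius. The steel crank arm below it ends at 73 mm height
- crank (a joint): crank angle, rad, 0 at the start, growing clockwise from above (winding). Locked, it has about 0.03 rad of play. While winding, a steady drag of about 4 to 6 N acts at the knob (it stays when the hand holds still); when the tape's end comes off the far reel it falls at once to about 0.5 N, with a slight kick. About 2 rad later the end is pulled in. Backward it stops after 1.5 rad
- lock (a joint): angle of the red locking lever, rad: 0 = fully in, nose in a gap between two teeth; grows as it swings outward, away from the crank (counterclockwise from above), stop at 0.40; clear of the teeth from 0.15; about 0.12 with the nose on a tooth (a light push usually turns the free wheel to the next gap, else turn the crank a little forward). Stays where left; moves at about 1 N at its knob
- lock_pivot (a point): point on the locking lever's upright pivot axis, 48 mm above the table
- lock_knob (a point): middle of the black upright knob at the free end of the locking lever (16 mm diameter, from 57 to 90 mm above the table; the point is at 75 mm), 145 mm from the pivot
- scissors: red-handled scissors lying on the table, 87 x 199 x 9 mm, a bystander; origin at the middle of the underside
- tape_roll: roll of masking tape lying flat, 104 mm diameter, 25 mm high, a bystander; origin at the centre of the underside
- mug: dotted mug, 92 x 127 x 93 mm with its handle, a bystander; origin at the centre of the underside
- sanding_block: cork sanding block, 39 x 65 x 28 mm, a bystander; origin at the centre of the underside
- spatula_a: small beech spatula, 120 x 26 x 6 mm, at the right, a bystander; origin at the centre of the underside
- spatula_b: small beech spatula, 120 x 26 x 6 mm, behind the rewinder, a bystander; origin at the centre of the underside
- tower: round wooden tower with a pointed roof, 49 mm diameter, 108 mm tall, behind the rewinder, a bystander; origin at the centre of the underside

How it is judged:
By the outcome, as a careful person would: the job done as asked, in the order asked, and still so for the second after the job is handed in, with the robot touching nothing.
It also fails if it takes over 72 s, if anything falls off the work surface, if the arm or the gripper's body presses on something with over 40 N, if the wrist force passes 120 N, or if a joint passes its speed limit or range.

## Working session

There is one attempt and no reset: what is moved stays moved. The work goes in short steps, Python scripts to look and compute and a shell command to move; the robot and the scene stay as the last step left them, time stands still between calls to the robot, and variables do not carry over. Pictures are saved under pics/ and viewed, at most 10 in all, crops included, and the job is handed in when it is done.

```bash
mkdir -p pics
python3 - <<'E'
from station import bot
import cv2,numpy as np
for n in("scene","top"):
    c=bot.capture(n);cv2.imwrite(f"pics/{n}0.png",cv2.resize(c["frame"][:,:,::-1],(800,600),interpolation=cv2.INTER_CUBIC))
    np.savez(f"{n}.npz",**c)
s=bot.get_state();print(s)
E
```

```text
{'time_s': 0.1, 'qpos': array([ 9.49727968e-01,  2.63508957e-01, -4.88395320e-02,  1.25939494e+00,
       -5.13790143e-06,  1.41551665e+00]), 'joint_velocities': array([ 1.29368468e-03, -2.43128526e-03,  8.01965850e-04,  3.45042916e-06,
        9.20309304e-05, -2.30339149e-04]), 'joint_torque': array([ 4.18536016e-03, -6.38578105e+01,  3.85062110e+01,  1.00333520e-02,
       -1.11767140e-04,  2.55147421e-05]), 'eef_pos': array([0.23565473, 0.4688854 , 0.23086808]), 'eef_rot': array([ 2.30794659e-01,  9.73002364e-01, -4.39291736e-04, -1.76860619e-04]), 'wrist_force': array([-1.03858044,  0.70146422, -0.47829865]), 'ft_torque': array([0.00401316, 0.03988729, 0.03289615]), 'gripper_force': 0.0, 'gripper_width': 0.08543291195481265}
```

View pics/top0.png

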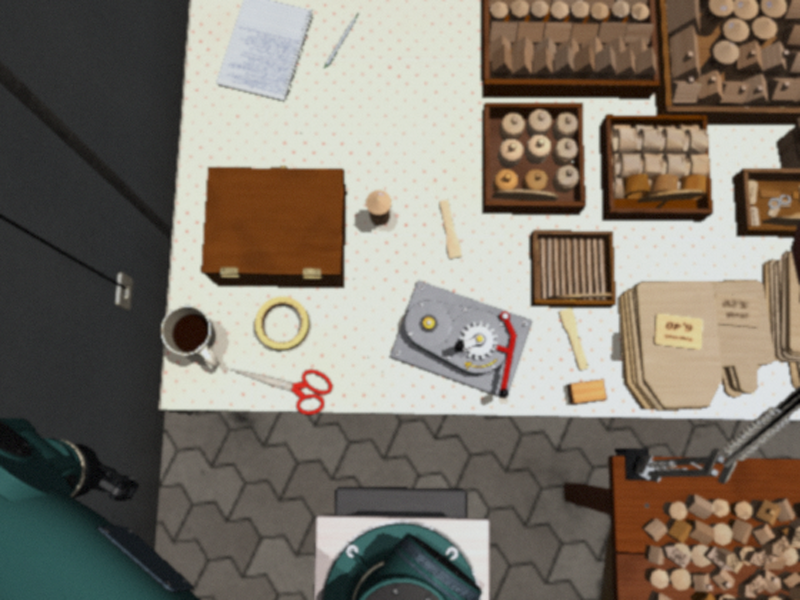

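View pics/scene0.png

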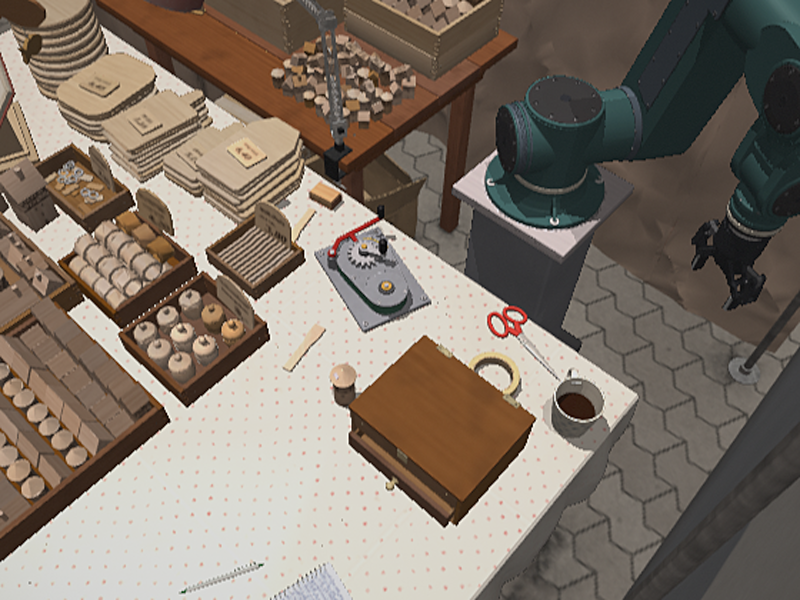

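The top view shows the crank axis near (479,340), the crank knob near (455,349), the lever pivot near (505,317) and the lever knob near (503,393). I'll enlarge that area.

```bash
cat > h.py <<'E'
import numpy as np
def px(c,u,v,z):
    "pixel (native) -> world at height z"
    d=np.array([(u-c["cx"])/c["fx"],(v-c["cy"])/c["fy"],1]);R=c["R"]
    o=-R.T@c["t"];d=R.T@d;return o+d*(z-o[2])/d[2]
def proj(c,X):
    p=c["R"]@np.asarray(X)+c["t"];return np.array([c["fx"]*p[0]/p[2]+c["cx"],c["fy"]*p[1]/p[2]+c["cy"]])
E
python3 - <<'E'
import numpy as np,cv2
from h import *
c=np.load("top.npz");f=c["frame"][190:290,265:385,::-1]
cv2.imwrite("pics/crop.png",cv2.resize(f,(720,600),interpolation=cv2.INTER_CUBIC))
print(-c["R"].T@c["t"])
E
```

```text
[0.27285202 0.01099806 1.4716215 ]
```

View pics/crop.png

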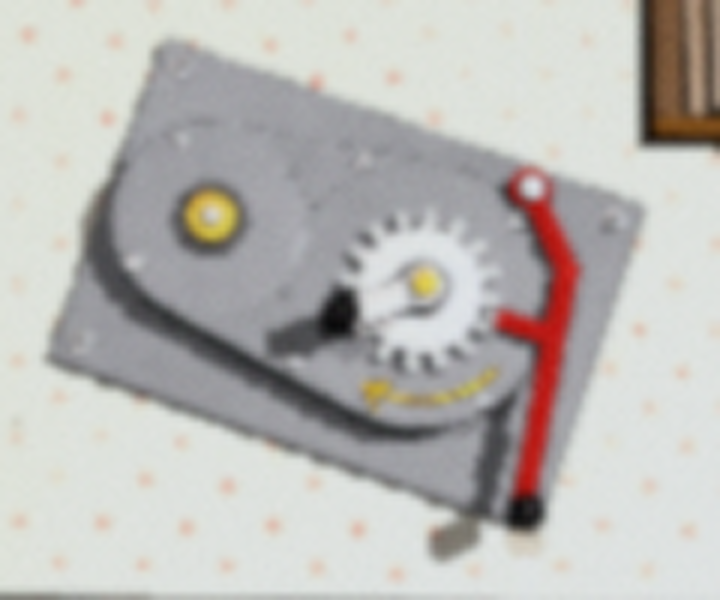

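The crop (6x) shows the axis at (424,281), the crank knob at (341,310), the lever pivot at (530,187) and the lever knob at (525,510). The plate corners are at (168,42), (643,208) and (50,358).

Run:
```python
import numpy as np
from h import *
c=np.load("top.npz")
P={}
for n,u,v,z in[("axis",424,281,.07),("knob",341,310,.105),("piv",530,187,.065),("lk",525,508,.085),("c1",168,42,.012),("c2",643,208,.012),("c3",50,358,.012)]:
    P[n]=px(c,265+(u)/6,190+(v)/6,z);print(n,P[n].round(4))
print(np.linalg.norm((P["knob"]-P["axis"])[:2]),np.linalg.norm((P["lk"]-P["piv"])[:2]))
d=P["c1"]-P["c2"];yaw=np.arctan2(-d[0],d[1]);print("yaw",yaw)
ctr=(P["c2"]+P["c3"])/2
print("axis from base",ctr[:2]+np.array([.03*np.sin(yaw),-.03*np.cos(yaw)]))
```

```text
axis [ 0.4739 -0.138   0.07  ]
knob [ 0.4558 -0.0989  0.105 ]
piv [ 0.5172 -0.1855  0.065 ]
lk [ 0.3747 -0.1789  0.085 ]
c1 [ 0.5919 -0.0265  0.012 ]
c2 [ 0.5175 -0.2444  0.012 ]
c3 [0.4442 0.0256 0.012 ]
0.043069226299569746 0.1426789054711728
yaw -0.32916773091277457
axis from base [ 0.47114113 -0.13776519]
```

```bash
python3 -m jog '[{"jaw":1,"translation":[-0.1,-0.2,0],"dr":[0,0,-0.1]},{"jaw":1,"translation":[-0.2,-0.4,0],"dr":[0,0,-0.2]},{"jaw":1,"translation":[-0.3,-0.6,0],"dr":[0,0,-0.297]},{"jaw":1,"translation":[-0.4,-0.8,0],"dr":[0,0,-0.297]},{"jaw":1,"translation":[-0.45,-0.9,0],"dr":[0,0,-0.297]}]'
```

```text
time_s: 0.72
eef_pos: [0.2352, 0.3169, 0.2313]
eef_rot: [0.0, 1.0, -0.0, -0.0]
wrist_force: [0.7, 0.1, -0.5]
gripper_width: 0.0852
gripper_force: 0.0
```

```bash
for i in 1 2 3; do python3 -m jog '[{"jaw":1,"translation":[-0.06,-0.2,0],"dr":[0,0,0]},{"jaw":1,"translation":[-0.12,-0.4,0],"dr":[0,0,0]},{"jaw":1,"translation":[-0.18,-0.6,0],"dr":[0,0,0]},{"jaw":1,"translation":[-0.24,-0.8,0],"dr":[0,0,0]},{"jaw":0.5,"translation":[-0.3,-1,0],"dr":[0,0,0]}]' | sed -n 1,2p; done
python3 - <<'E'
from station import bot
import cv2,numpy as np
from h import *
c=bot.capture("wrist");cv2.imwrite("pics/w1.png",cv2.resize(c["frame"][:,:,::-1],(800,600)));np.savez("w1.npz",**c)
for X in[(.473,-.138,.07),(.456,-.099,.112),(.517,-.1855,.065),(.3735,-.179,.09)]:print(proj(c,X)*800/560)
E
```

```text
time_s: 1.35
eef_pos: [0.281, 0.1674, 0.2313]
time_s: 1.98
eef_pos: [0.3262, 0.0172, 0.2313]
time_s: 2.6
eef_pos: [0.3713, -0.1329, 0.2312]
[401.67166606 419.44355058]
[466.87448055 430.11517628]
[335.45358276 470.84940832]
[330.02528958 285.07851502]
```

View pics/w1.png

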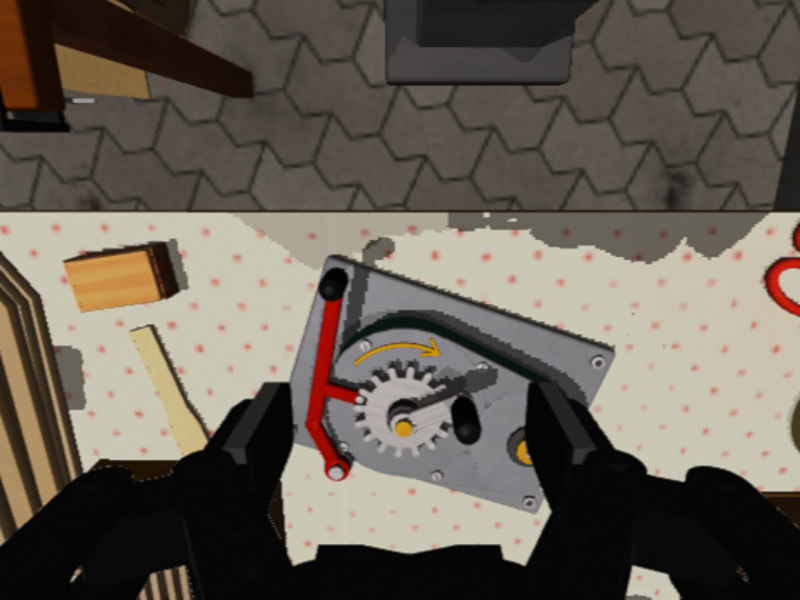

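The wrist view shows the lever knob around (332,284), the crank knob between (461,402) and (468,435), the axis cap at (403,427) and the pivot at (336,470). My predictions match, and I'll refine both knobs from here.

Run:
```python
import numpy as np
from h import *
c=np.load("w1.npz");print(-c["R"].T@c["t"],c["R"].round(2))
for X in[(.456,-.099,.074),(.456,-.099,.112),(.3735,-.179,.057),(.3735,-.179,.09)]:print((proj(c,X)*800/560).round())
for u,v,z in[(462,404,.074),(468,433,.112),(462,404,.112),(468,433,.074),(332,284,.075),(403,427,.08)]:print(u,v,z,px(c,u*.7,v*.7,z).round(4))
```

```text
[ 0.2986297  -0.1332205   0.37387082] [[ 0.    1.    0.  ]
 [ 0.96 -0.    0.29]
 [ 0.29  0.   -0.96]]
[460. 400.]
[467. 430.]
[338. 272.]
[330. 285.]
462 404 0.074 [ 0.4593 -0.0979  0.074 ]
468 433 0.112 [ 0.4579 -0.0983  0.112 ]
462 404 0.112 [ 0.4389 -0.1024  0.112 ]
468 433 0.074 [ 0.481  -0.0932  0.074 ]
332 284 0.075 [ 0.3768 -0.1802  0.075 ]
403 427 0.08 [ 0.4729 -0.137   0.08  ]
```

```bash
python3 -m jog '[{"jaw":0.5,"translation":[-0.02,-0.16,0.15],"dr":[0,0,0]},{"jaw":0.5,"translation":[-0.025,-0.31,0.3],"dr":[0,0,0]},{"jaw":0.4,"translation":[-0.025,-0.314,0.45],"dr":[0,0,0]},{"jaw":0.2,"translation":[-0.025,-0.314,0.6],"dr":[0,0,0]},{"jaw":0.2,"translation":[-0.025,-0.314,0.7],"dr":[0,0,0]}]' 20
python3 -m jog '[{"jaw":0.2,"translation":[0,0,0.14],"dr":[0,0,0]},{"jaw":0.2,"translation":[0,0,0.28],"dr":[0,0,0]},{"jaw":0.2,"translation":[0,0,0.415],"dr":[0,0,0]},{"jaw":-0.4,"translation":[0,0,0.415],"dr":[0,0,0]},{"jaw":-0.4,"translation":[0,0,0.415],"dr":[0,0,0]}]'
```

```text
time_s: 3.28
eef_pos: [0.3746, -0.1788, 0.1252]
eef_rot: [-0.0, 1.0, 0.0, -0.0]
wrist_force: [-0.9, -1.0, -0.8]
gripper_width: 0.0512
gripper_force: 0.0
time_s: 3.9
eef_pos: [0.375, -0.179, 0.0646]
eef_rot: [-0.0, 1.0, -0.0, 0.0]
wrist_force: [-0.5, -0.2, -0.1]
gripper_width: 0.0261
gripper_force: 0.0
```

```bash
python3 -m jog '[{"jaw":-0.4,"translation":[0,-0.06,0],"dr":[0,0,0]},{"jaw":-0.4,"translation":[-0.01,-0.12,0],"dr":[0,0,0]},{"jaw":-0.4,"translation":[-0.02,-0.18,0],"dr":[0,0,0]},{"jaw":-0.4,"translation":[-0.03,-0.24,0],"dr":[0,0,0]},{"jaw":-0.4,"translation":[-0.03,-0.32,0],"dr":[0,0,0]}]'
python3 -m jog '[{"jaw":-0.4,"translation":[0,0,0],"dr":[0,0,0]},{"jaw":0,"translation":[0,0.02,0],"dr":[0,0,0]},{"jaw":0.1,"translation":[0,0.02,-0.1],"dr":[0,0,0]},{"jaw":0,"translation":[0,0.02,-0.3],"dr":[0,0,0]},{"jaw":0,"translation":[0,0.02,-0.5],"dr":[0,0,0]}]'
python3 - <<'E'
from station import bot
import cv2,numpy as np
c=bot.capture("wrist");cv2.imwrite("pics/w2.png",cv2.resize(c["frame"][:,:,::-1],(800,600)));np.savez("w2.npz",**c)
E
```

```text
time_s: 4.53
eef_pos: [0.3793, -0.2276, 0.064]
eef_rot: [-0.0, 1.0, 0.0, 0.0]
wrist_force: [0.7, 0.6, -0.2]
gripper_width: 0.0257
gripper_force: 0.5
time_s: 5.15
eef_pos: [0.3789, -0.2232, 0.1398]
eef_rot: [-0.001, 1.0, 0.0, -0.0]
wrist_force: [0.5, -0.2, 0.2]
gripper_width: 0.043
gripper_force: 0.0
```

View pics/w2.png

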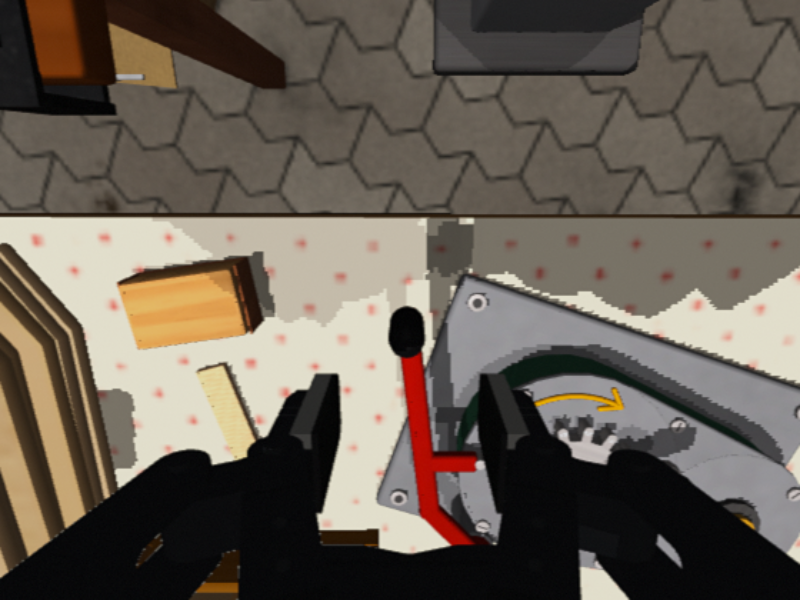

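The lever is out by about 0.3 rad, with its knob at (406,332). Next is the crank knob.

```bash
python3 -m jog '[{"jaw":0,"translation":[-0.1,0.2,0],"dr":[0,0,0]},{"jaw":0,"translation":[-0.22,0.42,0],"dr":[0,0,0]},{"jaw":0,"translation":[-0.36,0.62,0],"dr":[0,0,0]},{"jaw":0,"translation":[-0.5,0.8,0],"dr":[0,0,0]},{"jaw":0,"translation":[-0.52,0.835,0],"dr":[0,0,0]}]'
python3 -m jog '[{"jaw":0,"translation":[0,0,0.06],"dr":[0,0,0]},{"jaw":0,"translation":[0,0,0.2],"dr":[0,0,0]},{"jaw":0,"translation":[0,0,0.34],"dr":[0,0,0]},{"jaw":0,"translation":[0,0,0.4],"dr":[0,0,0]},{"jaw":-0.3,"translation":[0,0,0.4],"dr":[0,0,0]}]'
python3 -m jog '[{"jaw":-1,"translation":[0,0,0],"dr":[0,0,0]},{"jaw":-1,"translation":[0,0,0],"dr":[0,0,0]},{"jaw":-1,"translation":[0,0,0],"dr":[0,0,0]},{"jaw":-1,"translation":[0,0,0],"dr":[0,0,0]},{"jaw":-1,"translation":[0,0,0],"dr":[0,0,0]}]' 25
```

```text
time_s: 5.82
eef_pos: [0.4576, -0.0968, 0.1388]
eef_rot: [-0.002, 1.0, 0.0, -0.0]
wrist_force: [0.1, -0.5, 0.0]
gripper_width: 0.0426
gripper_force: 0.0
time_s: 6.45
eef_pos: [0.4564, -0.0988, 0.0787]
eef_rot: [0.0, 1.0, 0.0, -0.001]
wrist_force: [0.1, 0.7, -0.3]
gripper_width: 0.03
gripper_force: 0.0
time_s: 7.08
eef_pos: [0.4571, -0.0983, 0.0795]
eef_rot: [-0.0, 1.0, 0.0, 0.0]
wrist_force: [-3.2, 4.4, 6.5]
gripper_width: 0.0156
gripper_force: 25.8
```

Run:
```python
import numpy as np
f0=np.arctan2(.0392,-.016);r=.042/.15
P=lambda a:np.array([-r*np.cos(f0-a),r*np.sin(f0-a)])
for k in range(8):
    a0=k*np.pi/4
    print(k,[(P(a0+np.radians(9*j))-P(a0)).round(3).tolist() for j in range(1,6)])
```

```text
0 [[-0.042, 0.013], [-0.085, 0.02], [-0.129, 0.02], [-0.173, 0.013], [-0.214, -0.001]]
1 [[-0.039, -0.02], [-0.074, -0.046], [-0.105, -0.077], [-0.131, -0.113], [-0.151, -0.152]]
2 [[-0.013, -0.042], [-0.02, -0.085], [-0.02, -0.129], [-0.013, -0.173], [0.001, -0.214]]
3 [[0.02, -0.039], [0.046, -0.074], [0.077, -0.105], [0.113, -0.131], [0.152, -0.151]]
4 [[0.042, -0.013], [0.085, -0.02], [0.129, -0.02], [0.173, -0.013], [0.214, 0.001]]
5 [[0.039, 0.02], [0.074, 0.046], [0.105, 0.077], [0.131, 0.113], [0.151, 0.152]]
6 [[0.013, 0.042], [0.02, 0.085], [0.02, 0.129], [0.013, 0.173], [-0.001, 0.214]]
7 [[-0.02, 0.039], [-0.046, 0.074], [-0.077, 0.105], [-0.113, 0.131], [-0.152, 0.151]]
```

```bash
python3 -m jog '[{"jaw":-1,"translation":[-0.042,0.013,0],"dr":[0,0,0]},{"jaw":-1,"translation":[-0.085,0.02,0],"dr":[0,0,0]},{"jaw":-1,"translation":[-0.129,0.02,0],"dr":[0,0,0]},{"jaw":-1,"translation":[-0.173,0.013,0],"dr":[0,0,0]},{"jaw":-1,"translation":[-0.214,-0.001,0],"dr":[0,0,0]}]'
python3 -m jog '[{"jaw":-1,"translation":[-0.039,-0.02,0],"dr":[0,0,0]},{"jaw":-1,"translation":[-0.074,-0.046,0],"dr":[0,0,0]},{"jaw":-1,"translation":[-0.105,-0.077,0],"dr":[0,0,0]},{"jaw":-1,"translation":[-0.131,-0.113,0],"dr":[0,0,0]},{"jaw":-1,"translation":[-0.151,-0.152,0],"dr":[0,0,0]}]'
```

```text
time_s: 7.7
eef_pos: [0.4891, -0.0974, 0.0795]
eef_rot: [-0.001, 1.0, 0.001, 0.0]
wrist_force: [-3.1, 12.3, 9.9]
gripper_width: 0.0158
gripper_force: 26.2
time_s: 8.32
eef_pos: [0.5131, -0.1208, 0.0796]
eef_rot: [-0.001, 1.0, 0.001, 0.001]
wrist_force: [4.2, 9.6, 2.8]
gripper_width: 0.016
gripper_force: 25.5
```

```bash
python3 -m jog '[{"jaw":-1,"translation":[-0.013,-0.042,0],"dr":[0,0,0]},{"jaw":-1,"translation":[-0.02,-0.085,0],"dr":[0,0,0]},{"jaw":-1,"translation":[-0.02,-0.129,0],"dr":[0,0,0]},{"jaw":-1,"translation":[-0.013,-0.173,0],"dr":[0,0,0]},{"jaw":-1,"translation":[0.001,-0.214,0],"dr":[0,0,0]}]'
python3 -m jog '[{"jaw":-1,"translation":[0.02,-0.039,0],"dr":[0,0,0]},{"jaw":-1,"translation":[0.046,-0.074,0],"dr":[0,0,0]},{"jaw":-1,"translation":[0.077,-0.105,0],"dr":[0,0,0]},{"jaw":-1,"translation":[0.113,-0.131,0],"dr":[0,0,0]},{"jaw":-1,"translation":[0.152,-0.151,0],"dr":[0,0,0]}]'
cat > t.py <<'E'
import numpy as np
from station import bot
s=bot.get_state();p=s["eef_pos"][:2]-[.473,-.1375];r=np.linalg.norm(p);u=p/r;F=s["wrist_force"][:2]
print("ang",np.degrees(np.arctan2(u[1],u[0])).round(1),"r",r.round(4),"drag",(F@[-u[1],u[0]]).round(2),"rad",(F@u).round(2),"t",s["time_s"])
E
python3 t.py
```

```text
time_s: 8.95
eef_pos: [0.5127, -0.1535, 0.0795]
eef_rot: [-0.001, 1.0, 0.0, 0.001]
wrist_force: [3.0, 7.3, 1.2]
gripper_width: 0.0158
gripper_force: 25.4
time_s: 9.57
eef_pos: [0.4897, -0.1759, 0.0795]
eef_rot: [-0.001, 1.0, 0.001, 0.001]
wrist_force: [4.3, 8.9, 1.4]
gripper_width: 0.0161
gripper_force: 25.4
ang -66.5 r 0.0418 drag 7.49 rad -6.44 t 9.575
```

```bash
python3 -m jog '[{"jaw":-1,"translation":[0.042,-0.005,0],"dr":[0,0,0]},{"jaw":-1,"translation":[0.085,-0.012,0],"dr":[0,0,0]},{"jaw":-1,"translation":[0.129,-0.012,0],"dr":[0,0,0]},{"jaw":-1,"translation":[0.173,-0.005,0],"dr":[0,0,0]},{"jaw":-1,"translation":[0.214,0.009,0],"dr":[0,0,0]}]' >/dev/null; python3 t.py
```

```text
ang -111.2 r 0.0408 drag 6.75 rad -5.66 t 10.2
```

```bash
python3 -m jog '[{"jaw":-1,"translation":[0.039,0.02,0],"dr":[0,0,0]},{"jaw":-1,"translation":[0.074,0.046,0],"dr":[0,0,0]},{"jaw":-1,"translation":[0.105,0.077,0],"dr":[0,0,0]},{"jaw":-1,"translation":[0.131,0.113,0],"dr":[0,0,0]},{"jaw":-1,"translation":[0.151,0.152,0],"dr":[0,0,0]}]' >/dev/null; python3 t.py
```

```text
ang -157.0 r 0.0405 drag 7.07 rad -5.26 t 10.825
```

```bash
python3 -m jog '[{"jaw":-1,"translation":[0.013,0.042,0],"dr":[0,0,0]},{"jaw":-1,"translation":[0.02,0.085,0],"dr":[0,0,0]},{"jaw":-1,"translation":[0.02,0.129,0],"dr":[0,0,0]},{"jaw":-1,"translation":[0.013,0.173,0],"dr":[0,0,0]},{"jaw":-1,"translation":[-0.001,0.214,0],"dr":[0,0,0]}]' >/dev/null; python3 t.py
```

```text
ang 155.8 r 0.0414 drag 1.95 rad -6.76 t 11.45
```

```bash
python3 -m jog '[{"jaw":-1,"translation":[0,0,0],"dr":[0,0,0]},{"jaw":-1,"translation":[0,0,0],"dr":[0,0,0]},{"jaw":-1,"translation":[0,0,0],"dr":[0,0,0]},{"jaw":-1,"translation":[0,0,0],"dr":[0,0,0]},{"jaw":-1,"translation":[0,0,0],"dr":[0,0,0]}]'; python3 t.py
```

```text
time_s: 12.08
eef_pos: [0.4352, -0.1206, 0.0795]
eef_rot: [-0.0, 1.0, -0.001, 0.001]
wrist_force: [5.1, -2.5, -0.3]
gripper_width: 0.0159
gripper_force: 25.3
ang 155.9 r 0.0414 drag 0.23 rad -5.66 t 12.075
```

The drag has gone (7 N down to about 0.2 N while holding still), at 315°, which faces a gap. I'll release the crank and look.

```bash
python3 -m jog '[{"jaw":-1,"translation":[-0.006,-0.003,0],"dr":[0,0,0]},{"jaw":-0.6,"translation":[-0.006,-0.003,0],"dr":[0,0,0]},{"jaw":-0.2,"translation":[-0.006,-0.003,0],"dr":[0,0,0]},{"jaw":0,"translation":[-0.006,-0.003,0],"dr":[0,0,0]},{"jaw":0,"translation":[-0.006,-0.003,0],"dr":[0,0,0]}]'
python3 -m jog '[{"jaw":0,"translation":[0,0,-0.1],"dr":[0,0,0]},{"jaw":0,"translation":[0.1,0,-0.25],"dr":[0,0,0]},{"jaw":0,"translation":[0.2,0,-0.4],"dr":[0,0,0]},{"jaw":0,"translation":[0.3,-0.1,-0.5],"dr":[0,0,0]},{"jaw":0,"translation":[0.38,-0.2,-0.5],"dr":[0,0,0]}]'
python3 - <<'E'
from station import bot
import cv2,numpy as np
from h import *
c=bot.capture("wrist");np.savez("w3.npz",**c)
cv2.imwrite("pics/w3.png",cv2.resize(c["frame"][:,:,::-1],(800,600)))
print(proj(c,(.473,-.1375,.057))*800/560)
E
```

```text
time_s: 12.7
eef_pos: [0.435, -0.1204, 0.079]
eef_rot: [-0.0, 1.0, 0.0, -0.0]
wrist_force: [0.1, -0.9, 0.1]
gripper_width: 0.0429
gripper_force: 0.0
time_s: 13.32
eef_pos: [0.3781, -0.151, 0.155]
eef_rot: [-0.001, 1.0, -0.001, 0.001]
wrist_force: [0.1, -0.2, -0.1]
gripper_width: 0.0426
gripper_force: 0.0
[433.76791704 466.41820387]
```

View pics/w3.png

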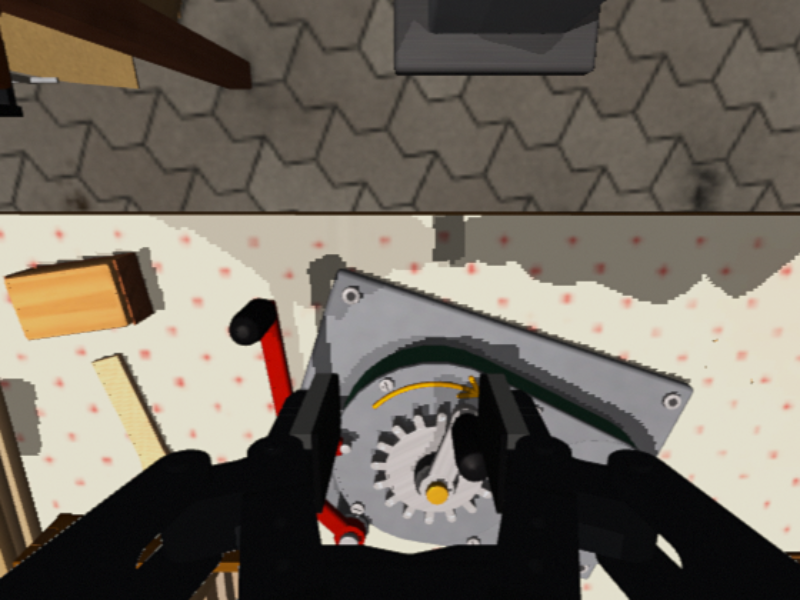

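The lever knob shows at (250,325), still out; the crank stands free with its knob at (470,445). Now I'll cage the lever knob.

```bash
python3 -m jog '[{"jaw":0,"translation":[0,-0.2,0],"dr":[0,0,0]},{"jaw":0,"translation":[0,-0.4,0.1],"dr":[0,0,0]},{"jaw":0,"translation":[-0.01,-0.477,0.3],"dr":[0,0,0]},{"jaw":0,"translation":[-0.01,-0.477,0.5],"dr":[0,0,0]},{"jaw":0,"translation":[-0.01,-0.477,0.607],"dr":[0,0,0]}]'
python3 -m jog '[{"jaw":-0.4,"translation":[0,0,0],"dr":[0,0,0]},{"jaw":-0.4,"translation":[0,0,0],"dr":[0,0,0]},{"jaw":-0.4,"translation":[0,0.06,0],"dr":[0,0,0]},{"jaw":-0.4,"translation":[0.01,0.12,0],"dr":[0,0,0]},{"jaw":-0.4,"translation":[0.01,0.18,0],"dr":[0,0,0]}]'
```

```text
time_s: 14.0
eef_pos: [0.3793, -0.2215, 0.0615]
eef_rot: [-0.0, 1.0, 0.001, -0.001]
wrist_force: [0.6, -0.4, -0.2]
gripper_width: 0.0426
gripper_force: 0.0
time_s: 14.62
eef_pos: [0.3781, -0.1943, 0.0632]
eef_rot: [-0.0, 1.0, -0.0, 0.0]
wrist_force: [-0.5, -1.6, -0.1]
gripper_width: 0.0256
gripper_force: 0.4
```

```bash
python3 -m jog '[{"jaw":-0.4,"translation":[0,0.015,0],"dr":[0,0,0]},{"jaw":-0.4,"translation":[0,0.03,0],"dr":[0,0,0]},{"jaw":-0.4,"translation":[0,0.045,0],"dr":[0,0,0]},{"jaw":-0.4,"translation":[0,0.06,0],"dr":[0,0,0]},{"jaw":-0.4,"translation":[0,0.06,0],"dr":[0,0,0]}]'
```

```text
time_s: 15.25
eef_pos: [0.3782, -0.1859, 0.0629]
eef_rot: [-0.0, 1.0, 0.0, 0.0]
wrist_force: [0.5, -0.7, -0.2]
gripper_width: 0.0257
gripper_force: 0.0
```

Force stays about 1 N, so the nose is entering the gap.

```bash
python3 -m jog '[{"jaw":-0.4,"translation":[0,0.012,0],"dr":[0,0,0]},{"jaw":-0.4,"translation":[0,0.025,0],"dr":[0,0,0]},{"jaw":-0.4,"translation":[0.01,0.038,0],"dr":[0,0,0]},{"jaw":-0.4,"translation":[0.01,0.05,0],"dr":[0,0,0]},{"jaw":-0.4,"translation":[0.01,0.05,0],"dr":[0,0,0]}]'; python3 -m jog '[{"jaw":-0.4,"translation":[0,0.008,0],"dr":[0,0,0]},{"jaw":-0.4,"translation":[0,0.014,0],"dr":[0,0,0]},{"jaw":-0.4,"translation":[0,0.02,0],"dr":[0,0,0]},{"jaw":-0.4,"translation":[0,0.02,0],"dr":[0,0,0]},{"jaw":-0.4,"translation":[0,0.02,0],"dr":[0,0,0]}]'
```

```text
time_s: 15.88
eef_pos: [0.3766, -0.1784, 0.063]
eef_rot: [-0.0, 1.0, 0.0, -0.0]
wrist_force: [0.0, 0.7, -0.5]
gripper_width: 0.0258
gripper_force: 0.0
time_s: 16.5
eef_pos: [0.3767, -0.1755, 0.063]
eef_rot: [-0.0, 1.0, 0.0, 0.0]
wrist_force: [-0.7, 0.3, 0.1]
gripper_width: 0.0252
gripper_force: 0.0
```

```bash
python3 -m jog '[{"jaw":-0.4,"translation":[0,0.005,0],"dr":[0,0,0]},{"jaw":-0.4,"translation":[0,0.01,0],"dr":[0,0,0]},{"jaw":-0.4,"translation":[0,0.01,0],"dr":[0,0,0]},{"jaw":-0.4,"translation":[0,0.01,0],"dr":[0,0,0]},{"jaw":-0.4,"translation":[0,0.01,0],"dr":[0,0,0]}]'
```

```text
time_s: 17.12
eef_pos: [0.3767, -0.174, 0.063]
eef_rot: [-0.0, 1.0, 0.0, -0.0]
wrist_force: [0.4, -1.4, 0.3]
gripper_width: 0.0262
gripper_force: 0.1
```

```bash
python3 -m jog '[{"jaw":-0.4,"translation":[0,0.004,0],"dr":[0,0,0]},{"jaw":-0.4,"translation":[0,0.008,0],"dr":[0,0,0]},{"jaw":-0.4,"translation":[0,0.01,0],"dr":[0,0,0]},{"jaw":-0.4,"translation":[0,0.01,0],"dr":[0,0,0]},{"jaw":-0.4,"translation":[0,0.01,0],"dr":[0,0,0]}]'
```

```text
time_s: 17.75
eef_pos: [0.3767, -0.1725, 0.063]
eef_rot: [-0.0, 1.0, 0.0, 0.0]
wrist_force: [-0.1, -0.8, 0.4]
gripper_width: 0.0256
gripper_force: 0.4
```

```bash
python3 -m jog '[{"jaw":-0.4,"translation":[0,0.004,0],"dr":[0,0,0]},{"jaw":-0.4,"translation":[0,0.008,0],"dr":[0,0,0]},{"jaw":-0.4,"translation":[0,0.01,0],"dr":[0,0,0]},{"jaw":-0.4,"translation":[0,0.01,0],"dr":[0,0,0]},{"jaw":-0.4,"translation":[0,0.01,0],"dr":[0,0,0]}]'
```

```text
time_s: 18.38
eef_pos: [0.3767, -0.1712, 0.063]
eef_rot: [-0.0, 1.0, -0.0, 0.0]
wrist_force: [-0.8, -3.9, -1.8]
gripper_width: 0.0255
gripper_force: 1.8
```

The force rises to 4 N at the end stop. I'll back off, lift to the first viewing pose and compare.

```bash
python3 -m jog '[{"jaw":-0.4,"translation":[0,-0.03,0],"dr":[0,0,0]},{"jaw":-0.1,"translation":[0,-0.03,0],"dr":[0,0,0]},{"jaw":0,"translation":[0,-0.03,0],"dr":[0,0,0]},{"jaw":0,"translation":[0,-0.03,-0.2],"dr":[0,0,0]},{"jaw":0,"translation":[0,-0.03,-0.45],"dr":[0,0,0]}]' >/dev/null
python3 -m jog '[{"jaw":0,"translation":[0.01,0,-0.25],"dr":[0,0,0]},{"jaw":0.3,"translation":[0.02,0.1,-0.5],"dr":[0,0,0]},{"jaw":0.5,"translation":[0.03,0.2,-0.67],"dr":[0,0,0]},{"jaw":0.5,"translation":[0.036,0.28,-0.67],"dr":[0,0,0]},{"jaw":0.5,"translation":[0.036,0.28,-0.67],"dr":[0,0,0]}]'
python3 - <<'E'
from station import bot
import cv2,numpy as np
c=bot.capture("wrist");np.savez("w4.npz",**c);o=np.load("w1.npz")
a=[cv2.resize(x["frame"][165:345,190:380,::-1],(400,380),interpolation=cv2.INTER_CUBIC) for x in(o,c)]
cv2.imwrite("pics/w4.png",np.hstack(a))
E
```

```text
time_s: 19.62
eef_pos: [0.371, -0.1329, 0.2304]
eef_rot: [-0.001, 1.0, 0.0, -0.0]
wrist_force: [-1.0, -0.1, 0.2]
gripper_width: 0.0642
gripper_force: 0.0
```

View pics/w4.png

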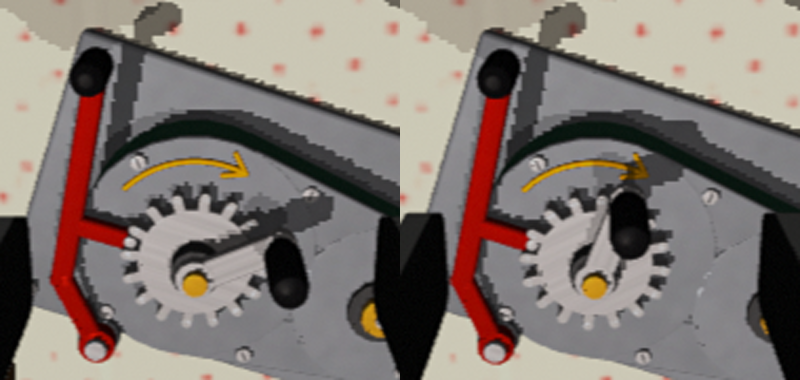

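The lever knob (left (92,72), right (497,72)) and the nose sit where they did at the start, between two teeth, and the hand is clear.

```bash
python3 -c "
from station import bot
print(bot.close_job())"
```

```text
the job is handed in; nothing more can be done
None
```

The tape is rewound: the drag dropped to almost nothing by about 7/8 of a turn, I stopped there and locked the reel with the lever nose fully between two teeth, moved the hand clear without moving anything else, and handed the job in at about 20 s.

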